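# Stand up the fallen measuring cylinder in the wash-up tub

## Task

The measuring cylinder (the long white part with a wide foot) has fallen over in the deep wash-up tub and leans on its rim. Tip it upright and leave it standing on its foot on the tub's floor, without lifting it out over the rim. Do not disturb the steel sample tube and the small beaker that share the tub.

Things in the scene. Friction and masses are not known exactly. Their poses are not given: they have to be found in the camera images.
- cylinder_mid (a point): white plastic measuring cylinder, loose, 0.1 to 0.2 kg, 230 mm tall: round barrel 30 mm in diameter, 35 mm lip, hexagonal foot 8 mm thick, 58 mm across. At first it leans 33 degrees in one half of the tub, foot at the far wall, resting about 163 mm up on the near rim, top towards the robot. Point: on its axis, 115 mm from the underside; z runs from foot to top. Its twin on the bench is not meant.
- tub: deep grey plastic tub, open at the top, fixed to the bench: outside 135 mm (its x) by 370 mm (its y) by 150 mm high; walls and floor 5 mm thick, so inside 125 x 360 mm and 145 mm deep. Origin at the centre of its underside, on the bench; x across its short side, away from the robot, y along its long side, z up. Turned up to 20 degrees either way.
- tube_mid (a point): steel sample tube, 38 mm in diameter and 210 mm long with square black rubber end caps 44 mm wide, leaning the same way in the other half of the tub; loose, about 0.3 kg, to be left as it is. This point is its centre, z axis along it towards the upper end.
- beaker: small white open beaker, 60 mm across the rim and 70 mm tall, standing in the middle of the tub between the two leaning things; loose, to be left as it is. Origin at the centre of its underside, z up.
Not all that is in view belongs to the job. Leave any orange, turquoise or yellow look-alike of the part that bears cylinder_mid alone.

How it is judged:
By the outcome, as a careful person would: the job done as asked, in the order asked, and still so for the second after the job is handed in, with the robot touching nothing.
It also fails if it takes over 32 s, if anything falls off the work surface, if the arm or the gripper's body presses on something with over 40 N, if the wrist force passes 120 N, or if a joint passes its speed limit or range.

## Robot

A 6-joint arm with a two-finger parallel gripper is mounted at the origin on the work surface. World frame = base frame: x ahead of the robot, y to its left, z up, the work surface at z = 0. Lengths are in mm, angles in rad, forces in N, time in s.
With the tool pointing down it reaches from about 275 to 750 mm from the base axis. Payload 10.2 kg.
Tool frame: the origin (TCP) lies midway between the tips of the shut fingers; the grasp point (between the pads) lies 19 mm behind it (ctrl.tcp_to_grasp is the z of the grasp point in the tool frame, in mm); z points along the fingers, y is the direction in which the jaws open and shut (so a half turn about z gives the same grasp; the last joint's range is limited). The gripper opens to 85 mm and grips with 20 to 120 N. Pads are 22 mm wide; open, the fingers measure 114 mm over their backs; the gripper's body (76 mm by 85 mm) begins 54 mm behind the grasp point. The pads swing forward as they close: fully open they stand 13 mm farther back than shut.
Start: joints at [-0.223, 0.313, 1.498, -0, 1.331, -0.223], TCP at [525.006, -0.013, 231.294] pointing down, gripper open.
Joint ranges: [-2.94, 2.94], [-0.97, 2.17], [0.19, 2.56], [-1.23, 4.37], [0.02, 3.11], [-2.88, 2.88]. Speed limits (rad/s): [2.39, 2.39, 3.01, 3.14, 3.14, 3.14].

## Interface

Orientations are given as a unit quaternion [w, x, y, z].
In Python, from rig import sensors, capture, order, ctrl gives the robot as it stands. The module is installed in compiled form; this text tells all that it offers.
- The arm moves only by the tool play_rows, never from a script. Its argument "deltas" is a list of rows, each a list of 7 numbers: the shift along the world's x, y, z in units of 40 mm (1.0 is 40 mm), then the turn, a rotation vector about the world's x, y, z in units of 6 degrees (1.0 is 6 degrees), then the opening, from -1 (shut) to 1 (fully open). A call has 1 to 8 rows; each row shifts and turns the commanded pose from where the row before left it; what a row does not reach is not made up. A row lasts 1/12 s, in which the tool goes at most 41.7 mm and 7.16 degrees, less where a joint would pass 70% of its speed; a pose out of reach is approached as far as the arm can. A call is refused whole if a number of a shift passes 1 or a number of a turn 1, either way. A call with a gripper value outside its range is refused whole. The fingers move at their own pace and stop on an object; "squeeze" is the grip in N (left out, the last holds). Time passes only in rows, so rows that do not move let the fingers close. It gives the time, the measured TCP pose, the force and the opening at its end, in the units of the state.
- sensors.sense(): the state, without advancing time (a new reading comes with each control period).
- capture(name): name is "scene" or "side" or "wrist"; returns a dict with "pixels" (420x560x3 uint8, red, green, blue), "z_map" (420x560 float32, mm along the optical axis (not along the pixel's ray), 0 where there is no reading), "fx", "fy", "cx", "cy" (pixels), "eye" and "rotation" of the camera in the world; the wrist camera has in their place "tool_from_camera" (4x4, takes a point from camera to tool coordinates, whose origin is the TCP and whose axes are the flange's). Camera axes: x right, y down, z forward; pixel columns grow to the right and rows downward; lengths in mm; the calibration is good to about 2 mm. A picture is of the moment at which its call begins: read the wrist's pose just before it.
- order.finish_job(): hands the job in, once; it reports no verdict.
The state is a dict: "time_s": time; "joints": joint angles; "dq": joint speeds; "tau": joint torques, N m; "eef_pos": TCP position; "ee_rot": TCP orientation; "force": force on the tool from outside, world axes, zero at the start; "wrist_torque": the same for the moment, N m; "grip_width": opening from 0.0 (shut) to 1.0 (fully open).
Only numpy, scipy, OpenCV 4.12 (cv2) and the standard library are available. Lean on these libraries where they do the work, as an engineer would, in place of code of your own. Each camera call takes 0.05 s, during which the arm holds its last target. There are 200 camera calls.

## Working session

There is one attempt and no reset: what is moved stays moved. The work goes in short steps, Python scripts to look and compute and a tool call to move; the robot and the scene stay as the last step left them, time stands still between calls to the robot, and variables do not carry over. Pictures are saved under pics/ and viewed, about 8 in all and at most 12, crops included, and the job is handed in when it is done.

Besides the shell and the picture viewer there is one more tool, called after ">>>" by a JSON object that holds its "fn" and its "kwargs". play_rows: Moves the arm, as the interface text tells. Its arguments: {"type":"object","properties":{"deltas":{"type":"array","items":{"type":"array","items":{"type":"number"}}},"squeeze":{"type":"number"}},"required":["deltas"]}

```bash
mkdir -p pics
cat > h.py <<'E'
import numpy as np,cv2
from rig import sensors,capture,order,ctrl
from scipy.spatial.transform import Rotation as R
def cap(n):
    s=sensors.sense(); c=capture(n)
    if n=='wrist':
        q=np.array(s['ee_rot']);T=np.eye(4);T[:3,:3]=R.from_quat(q[[1,2,3,0]]).as_matrix();T[:3,3]=s['eef_pos']
        T=T@np.array(c['tool_from_camera'])
    else:
        T=np.eye(4);T[:3,:3]=np.array(c['rotation']);T[:3,3]=c['eye']
    z=c['z_map'];v,u=np.mgrid[:420,:560]
    P=np.stack([(u-c['cx'])/c['fx']*z,(v-c['cy'])/c['fy']*z,z],-1)@T[:3,:3].T+T[:3,3]
    P[z==0]=np.nan
    return c,T,P
def save(c,f): cv2.imwrite('pics/'+f,c['pixels'][:,:,::-1])
E
python3 - <<'E'
from h import *
im=[]
for n in('scene','side','wrist'):
    c,T,P=cap(n);np.savez('/tmp/%s.npz'%n,P=P,px=c['pixels'],T=T);im.append(c['pixels']);print(n,T.round(2).tolist(),c['fx'])
cv2.imwrite('pics/a.png',im[0][:,:,::-1]);cv2.imwrite('pics/b.png',im[1][:,:,::-1])
print(sensors.sense())
E
```

```text
Traceback (most recent call last):
  File "h.py", line 10, in cap
    T=np.eye(4);T[:3,:3]=np.array(c['rotation']);T[:3,3]=c['eye']
                ~^^^^^^^
ValueError: could not broadcast input array from shape (4,) into shape (3,3)
```

```bash
sed -i "s/np.array(c\['rotation'\])/R.from_quat(np.array(c['rotation'])[[1,2,3,0]]).as_matrix()/" h.py
python3 - <<'E'
from h import *
im=[]
for n in('scene','side','wrist'):
    c,T,P=cap(n);np.savez('/tmp/%s.npz'%n,P=P,px=c['pixels'],T=T);im.append(c['pixels']);print(n,T.round(2).tolist(),c['fx'])
cv2.imwrite('pics/a.png',im[0][:,:,::-1]);cv2.imwrite('pics/b.png',im[1][:,:,::-1])
print(sensors.sense(),ctrl.tcp_to_grasp)
E
```

```text
scene [[0.86, 0.32, -0.4, 874.55], [0.52, -0.52, 0.68, -644.59], [0.01, -0.79, -0.61, 693.29], [0.0, 0.0, 0.0, 1.0]] 422.94277366680996
side [[0.73, -0.45, 0.52, 47.23], [-0.68, -0.49, 0.54, -483.48], [0.01, -0.75, -0.66, 663.17], [0.0, 0.0, 0.0, 1.0]] 420.2635265600023
wrist [[1.0, -0.0, -0.0, 523.51], [-0.0, -0.95, -0.31, 80.11], [-0.0, 0.31, -0.95, 373.37], [0.0, 0.0, 0.0, 1.0]] 372.978196604072
{'time_s': 0.2, 'joints': array([-2.23355785e-01,  3.13238520e-01,  1.49812288e+00, -2.78292155e-06,
        1.33104291e+00, -2.23413944e-01]), 'dq': array([ 0.00047226, -0.00169549, -0.00358299,  0.00154126,  0.00161146,
       -0.00054767]), 'tau': array([-2.38233333e-04, -4.12025535e+01, -2.59613264e+01, -1.73166914e-04,
        2.97178085e-03, -1.27978892e-04]), 'eef_pos': array([5.24844968e+02, 4.55539520e-02, 2.30961595e+02]), 'ee_rot': array([-3.42688031e-04,  7.07085927e-01,  7.07127519e-01, -2.17407641e-04]), 'force': array([-0.33350541, -0.46526691,  0.4987854 ]), 'wrist_torque': array([0.03373553, 0.03312585, 0.00388394]), 'grip_width': 0.9958769607128857} -18.700000000000003
```

View pics/a.png

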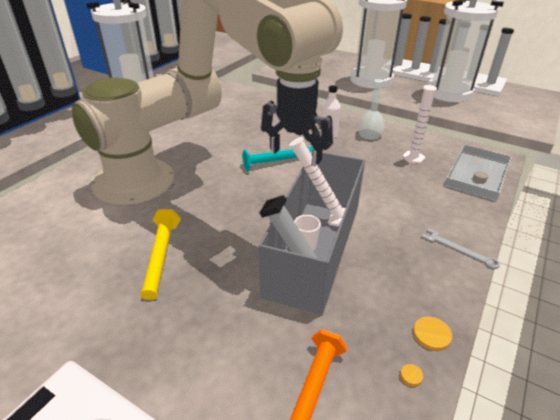

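View pics/b.png

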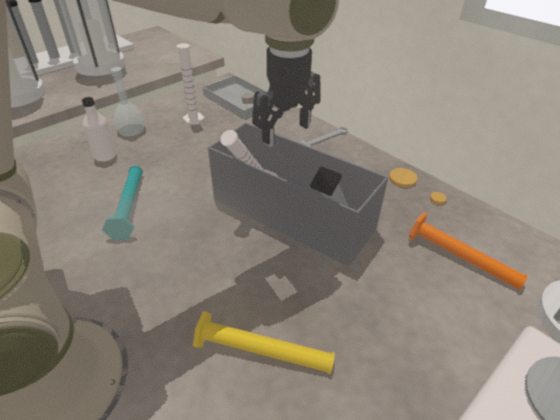

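Run:
```python
from h import *
px=np.load('/tmp/wrist.npz')['px'];s=np.load('/tmp/scene.npz')['px'][130:310,230:380]
cv2.imwrite('pics/c.png',np.hstack([cv2.resize(px,(400,300)),cv2.resize(s,(390,300*1),interpolation=2)])[:,:,::-1])
Ps=[np.load('/tmp/%s.npz'%n)['P'].reshape(-1,3) for n in('scene','wrist','side')]
Cs=[np.load('/tmp/%s.npz'%n)['px'].reshape(-1,3).astype(int) for n in('scene','wrist','side')]
for n,P,C in zip('swd',Ps,Cs):
    m=(abs(P[:,2]-150)<3)&(P[:,0]>330)&(P[:,0]<750)&(abs(P[:,1])<300)&(C.max(1)<140)
    Q=P[m]; print(n,len(Q)); 
    if len(Q)>30:
        r=cv2.minAreaRect(Q[:,:2].astype(np.float32));print(r, cv2.boxPoints(r).round(0).tolist(),np.median(Q[:,2]))
    w=(C.min(1)>125)&(P[:,2]>12)&(P[:,2]<230)&(P[:,0]>380)&(P[:,0]<680)&(P[:,1]>-200)&(P[:,1]<200)
    Q=P[w];print('white',len(Q))
    np.save('/tmp/w%s.npy'%n,Q)
    if len(Q):
        for z0 in range(10,230,20):
            q=Q[(Q[:,2]>=z0)&(Q[:,2]<z0+20)]
            if len(q):print(z0,len(q),q.mean(0).round(0),q.min(0).round(0),q.max(0).round(0))
```

```text
s 568
((572.5225830078125, 22.905807495117188), (134.4507598876953, 371.6985168457031), 11.877375602722168) [[468.0, 191.0], [545.0, -173.0], [677.0, -145.0], [600.0, 219.0]] 150.00732354160596
white 2754
10 111 [575.  88.  21.] [493.  -2.  12.] [596. 145.  30.]
30 251 [566.  64.  41.] [497. -10.  30.] [596. 200.  50.]
50 356 [560.  53.  60.] [508. -16.  50.] [587. 200.  70.]
70 272 [561.  52.  77.] [501. -88.  70.] [621. 197.  90.]
90 224 [574.  16. 100.] [ 490. -103.   90.] [615. 196. 110.]
110 242 [565.   3. 120.] [ 487. -105.  110.] [602. 192. 130.]
130 340 [564. -12. 143.] [ 470. -168.  130.] [672. 181. 150.]
150 507 [577. -31. 155.] [ 473. -169.  150.] [674. 200. 170.]
170 217 [526.   3. 179.] [ 475. -113.  170.] [567. 117. 190.]
190 135 [485.  98. 200.] [454. -97. 190.] [553. 121. 210.]
210 99 [475. 103. 216.] [457.  89. 210.] [488. 123. 224.]
w 2603
((578.40576171875, -18.138107299804688), (133.5311737060547, 279.302734375), 12.565646171569824) [[483.0, 104.0], [544.0, -169.0], [674.0, -140.0], [613.0, 133.0]] 149.1222641511342
white 27276
10 1090 [572.  68.  22.] [ 489. -117
[... 660 characters left out ...]
 23.692306518554688), (137.3656768798828, 370.5867004394531), 12.169403076171875) [[465.0, 190.0], [543.0, -172.0], [678.0, -143.0], [599.0, 219.0]] 148.20229469705328
white 574
30 16 [606. 137.  39.] [601. 122.  37.] [610. 150.  43.]
70 2 [560. 115.  85.] [558. 114.  82.] [562. 116.  88.]
90 13 [547. 111. 101.] [537. 107.  92.] [555. 115. 109.]
110 25 [531. 107. 121.] [512. 103. 110.] [543. 113. 130.]
130 71 [533.  80. 143.] [ 478. -152.  131.] [667. 199. 150.]
150 69 [497. 101. 161.] [479.  96. 150.] [519. 108. 170.]
170 94 [485.  99. 180.] [465.  94. 171.] [508. 108. 190.]
190 148 [467. 101. 202.] [453.  89. 190.] [493. 122. 210.]
210 136 [471. 106. 215.] [460.  90. 210.] [482. 125. 222.]
```

View pics/c.png

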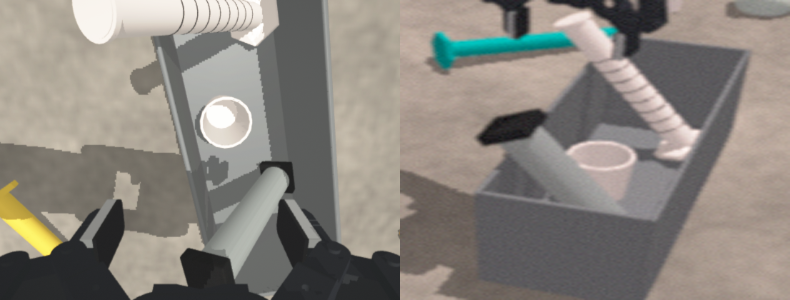

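```bash
cat >> h.py <<'E'
from scipy.optimize import least_squares
t=np.radians(12.0);TX=np.array([np.cos(t),np.sin(t),0]);TY=np.array([-np.sin(t),np.cos(t),0]);C0=np.array([572,23,0.])
def fit(Ps,a,b,names=''):
    """barrel axis fit from guess a (foot) to b (top); returns mid, dir"""
    P=np.vstack([p.reshape(-1,3) for p in Ps]);P=P[~np.isnan(P[:,0])]
    for tol in(14,7,5,4):
        d=(b-a)/np.linalg.norm(b-a);s=(P-a)@d;r=np.linalg.norm(P-a-np.outer(s,d),axis=1);L=np.linalg.norm(b-a)
        Q=P[(s>25)&(s<L-35)&(abs(r-15)<tol)]
        f=lambda v:np.linalg.norm(np.cross(Q-v[:3],(v[3:]-v[:3])/np.linalg.norm(v[3:]-v[:3])),axis=1)-15
        v=least_squares(f,np.r_[a,b],loss='soft_l1',x_scale=5).x;a,b=v[:3],v[3:]
    d=(b-a)/np.linalg.norm(b-a);s=(P-a)@d;r=np.linalg.norm(P-a-np.outer(s,d),axis=1)
    S=s[(r<19)&(r<19)];h=np.histogram(S,bins=np.arange(-60,300,5));
    print('n',len(Q),'rms',f(v).std().round(2),'hist',[(int(e),int(n)) for n,e in zip(*h) if n])
    return a,d,s,r
E
python3 - <<'E'
from h import *
for ns in(['wrist'],['scene'],['side'],['wrist','scene','side']):
    Ps=[np.load('/tmp/%s.npz'%n)['P'] for n in ns]
    a,d,s,r=fit(Ps,np.array([605,132,22.]),np.array([476,103,212.]))
    print(ns,a.round(1),d.round(4),'tub dir',(d@TX).round(3),(d@TY).round(3),'lean',np.degrees(np.arccos(d[2])).round(1))
    top=a+d*np.percentile(s[(r<18)&(s>100)&(s<300)],99.5);print('top',top.round(1),'tub',((top-C0)@TX).round(1),((top-C0)@TY).round(1),'foot',(top-230*d).round(1),'tub',((top-230*d-C0)@TX).round(1),((top-230*d-C0)@TY).round(1))
# target tool
z=-d;y=np.cross(z,TX);y/=np.linalg.norm(y);x=np.cross(y,z);M=np.stack([x,y,z],1)
q=np.array(sensors.sense()['ee_rot']);M0=R.from_quat(q[[1,2,3,0]]).as_matrix();print(M0.round(2),M.round(3))
for m in(M,M@np.diag([-1,-1,1])):
    print('rotvec/6deg',(R.from_matrix(m@M0.T).as_rotvec(degrees=True)/6).round(2))
for k in(33,-90):print('grasp',k,'tcp',(top-k*d-18.7*d).round(1))
E
```

```text
n 0 rms nan hist [(-60, 346), (-55, 379), (-50, 382), (-45, 414), (-40, 423), (-35, 471), (-30, 487), (-25, 240), (-20, 3271), (-15, 210)]
['wrist'] [457.1 105.9 227.2] [-0.5291 -0.1082  0.8416] tub dir -0.54 0.004 lean 32.7
  ret = _var(a, axis=axis, dtype=dtype, out=out, ddof=ddof,
  arrmean = um.true_divide(arrmean, div, out=arrmean,
  ret = ret.dtype.type(ret / rcount)
Traceback (most recent call last):
IndexError: index -1 is out of bounds for axis 0 with size 0
```

```bash
sed -i "s/a,b=v\[:3\],v\[3:\]$/d=v[3:]-v[:3];a,b=[v[:3]+d*(q-v[2])\/d[2] for q in(a[2],b[2])]/" h.py
cat > m.py <<'E'
from h import *
for ns in(['wrist'],['scene'],['side'],['wrist','scene','side']):
    Ps=[np.load('/tmp/%s.npz'%n)['P'] for n in ns]
    a,d,s,r=fit(Ps,np.array([605,132,22.]),np.array([476,103,212.]))
    print(ns,a.round(1),d.round(4),'tub dir',(d@TX).round(3),(d@TY).round(3),'lean',np.degrees(np.arccos(d[2])).round(1))
    top=a+d*np.percentile(s[(r<18)&(s>100)&(s<300)],99.5);print('top',top.round(1),'tub',((top-C0)@TX).round(1),((top-C0)@TY).round(1),'foot',(top-230*d).round(1),'tub',((top-230*d-C0)@TX).round(1),((top-230*d-C0)@TY).round(1))
z=-d;y=np.cross(z,TX);y/=np.linalg.norm(y);x=np.cross(y,z);M=np.stack([x,y,z],1)
q=np.array(sensors.sense()['ee_rot']);M0=R.from_quat(q[[1,2,3,0]]).as_matrix();print(M0.round(2),M.round(3))
for m in(M,M@np.diag([-1,-1,1])):
    print('rotvec/6deg',(R.from_matrix(m@M0.T).as_rotvec(degrees=True)/6).round(2))
for k in(33,-90):print('grasp',k,'tcp',(top-k*d-18.7*d).round(1))
E
python3 m.py
```

```text
n 6261 rms 0.32 hist [(0, 34), (5, 400), (10, 81), (15, 93), (20, 89), (25, 97), (30, 93), (35, 104), (40, 110), (45, 105), (50, 114), (55, 119), (60, 126), (65, 125), (70, 121), (75, 150), (80, 145), (85, 146), (90, 148), (95, 149), (100, 175), (105, 158), (110, 194), (115, 176), (120, 200), (125, 201), (130, 214), (135, 212), (140, 224), (145, 244), (150, 255), (155, 260), (160, 264), (165, 294), (170, 305), (175, 312), (180, 339), (185, 354), (190, 368), (195, 397), (200, 416), (205, 432), (210, 468), (215, 492), (220, 252), (225, 3355)]
['wrist'] [585.7 132.6  22. ] [-0.5273 -0.1097  0.8426] tub dir -0.539 0.002 lean 32.6
top [465.  107.5 215. ] tub -87.1 104.9 foot [586.3 132.7  21.2] tub 36.8 104.4
n 764 rms 1.37 hist [(-40, 8), (-35, 4), (-30, 2), (-15, 2), (5, 18), (10, 20), (15, 20), (20, 22), (25, 24), (30, 21), (35, 23), (40, 22), (45, 20), (50, 24), (55, 24), (60, 23), (65, 21), (70, 24), (75, 25), (80, 22), (85, 25), (90, 22), (95, 20), (100, 25), (105, 28), (110, 22), (115, 24), (120, 26), (125, 24), (130, 25), (135, 25), (140, 25), (145, 21), (150, 28), (155, 19), (160
[... 1175 characters left out ...]
120, 232), (125, 238), (130, 239), (135, 260), (140, 259), (145, 282), (150, 290), (155, 303), (160, 309), (165, 326), (170, 345), (175, 361), (180, 381), (185, 404), (190, 417), (195, 443), (200, 464), (205, 484), (210, 519), (215, 529), (220, 334), (225, 3578)]
['wrist', 'scene', 'side'] [585.9 132.7  22. ] [-0.5277 -0.1106  0.8422] tub dir -0.539 0.002 lean 32.6
top [464.9 107.3 215. ] tub -87.2 104.7 foot [586.3 132.8  21.3] tub 36.8 104.4
[[-0.  1. -0.]
 [ 1.  0.  0.]
 [ 0. -0. -1.]] [[ 0.824  0.208  0.528]
 [ 0.176 -0.978  0.111]
 [ 0.539  0.002 -0.842]]
rotvec/6deg [  4.54  -3.71 -12.62]
rotvec/6deg [-3.92 -4.82 16.49]
grasp 33 tcp [492.2 113.  171.4]
grasp -90 tcp [427.3  99.5 275. ]
```

>>> {"fn": "play_rows", "kwargs": {"deltas": [[-0.305,0,0.22,0.284,-0.232,-0.789,1],[-0.305,0,0.22,0.284,-0.232,-0.789,1],[-0.305,0,0.22,0.284,-0.232,-0.789,1],[-0.305,0,0.22,0.284,-0.232,-0.789,1],[-0.305,0,0.22,0.284,-0.232,-0.789,1],[-0.305,0,0.22,0.284,-0.232,-0.789,1],[-0.305,0,0.22,0.284,-0.232,-0.789,1],[-0.305,0,0.22,0.284,-0.232,-0.789,1]]}}

```text
time_s: 0.87
eef_pos: [426.7, 0.0, 302.0]
ee_rot: [-0.015, 0.89, 0.43, 0.15]
force: [0.6, -0.3, -0.0]
grip_width: 1.002
```

>>> {"fn": "play_rows", "kwargs": {"deltas": [[0,0.31,-0.08,0.284,-0.232,-0.789,1],[0,0.31,-0.08,0.284,-0.232,-0.789,1],[0,0.31,-0.08,0.284,-0.232,-0.789,1],[0,0.31,-0.08,0.284,-0.232,-0.789,1],[0,0.31,-0.08,0.284,-0.232,-0.789,1],[0,0.31,-0.08,0.284,-0.232,-0.789,1],[0,0.31,-0.08,0.284,-0.232,-0.789,1],[0,0.31,-0.08,0.284,-0.232,-0.789,1],[0,0,0,0,0,0,1]]}}

```text
validation failed for argument at $.de...
```

>>> {"fn": "play_rows", "kwargs": {"deltas": [[0,0.31,-0.08,0.284,-0.232,-0.789,1],[0,0.31,-0.08,0.284,-0.232,-0.789,1],[0,0.31,-0.08,0.284,-0.232,-0.789,1],[0,0.31,-0.08,0.284,-0.232,-0.789,1],[0,0.31,-0.08,0.284,-0.232,-0.789,1],[0,0.31,-0.08,0.284,-0.232,-0.789,1],[0,0.31,-0.08,0.284,-0.232,-0.789,1],[0,0.31,-0.08,0.284,-0.232,-0.789,1]]}}

```text
time_s: 1.53
eef_pos: [427.2, 99.6, 276.0]
ee_rot: [-0.028, 0.954, 0.098, 0.28]
force: [0.8, -0.1, -0.8]
grip_width: 1.002
```

```bash
cat > e.py <<'E'
from h import *
c,T,P=cap('wrist');np.savez('/tmp/wrist.npz',P=P,px=c['pixels']);save(c,'d.png')
s=sensors.sense();print(s['eef_pos'].round(1),s['joints'].round(2),s['time_s'])
E
python3 e.py; python3 m.py | grep -v ^n
```

```text
[426.1 101.3 274.9] [-0.15 -0.22  2.05  0.27  0.79  1.08] 1.5833
['wrist'] [585.2 132.5  22. ] [-0.5264 -0.1101  0.8431] tub dir -0.538 0.002 lean 32.5
top [464.6 107.3 215.3] tub -87.6 104.8 foot [585.6 132.6  21.4] tub 36.1 104.3
['scene'] [587.1 133.   22. ] [-0.5265 -0.1118  0.8428] tub dir -0.538 0.0 lean 32.6
top [465.7 107.2 216.2] tub -86.4 104.5 foot [586.8 133.   22.4] tub 37.4 104.5
['side'] [586.5 132.8  22. ] [-0.529  -0.1151  0.8408] tub dir -0.541 -0.003 lean 32.8
top [465.5 106.5 214.3] tub -86.9 103.8 foot [587.1 133.   21. ] tub 37.7 104.4
['wrist', 'scene', 'side'] [585.8 132.6  22. ] [-0.5279 -0.1118  0.8419] tub dir -0.54 0.0 lean 32.7
top [464.7 106.9 215.3] tub -87.6 104.4 foot [586.1 132.6  21.7] tub 36.5 104.3
[[ 0.82  0.2   0.53]
 [ 0.17 -0.98  0.11]
 [ 0.54 -0.   -0.84]] [[ 0.823  0.208  0.528]
 [ 0.175 -0.978  0.112]
 [ 0.54   0.    -0.842]]
rotvec/6deg [-0.03  0.    0.09]
rotvec/6deg [ 15.81   3.31 -25.17]
grasp 33 tcp [491.9 112.7 171.8]
grasp -90 tcp [427.   98.9 275.3]
```

View pics/d.png

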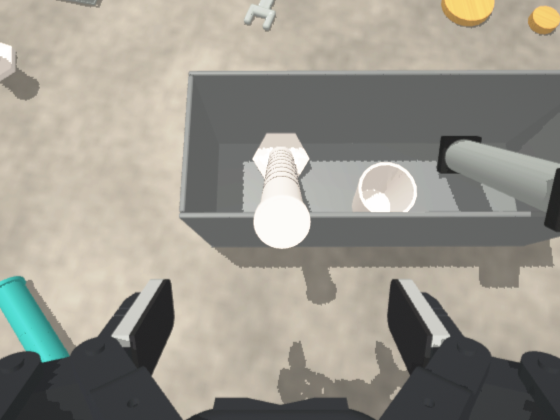

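>>> {"fn": "play_rows", "kwargs": {"deltas": [[0.203,0.039,-0.324,0,0,0.08,1],[0.203,0.039,-0.324,0,0,0,1],[0.203,0.039,-0.324,0,0,0,1],[0.203,0.039,-0.324,0,0,0,1],[0.203,0.039,-0.324,0,0,0,1],[0.203,0.039,-0.324,0,0,0,1],[0.203,0.039,-0.324,0,0,0,1],[0.203,0.039,-0.324,0,0,0,1]]}}

```text
time_s: 2.25
eef_pos: [492.8, 111.5, 171.7]
ee_rot: [-0.029, 0.954, 0.105, 0.279]
force: [0.1, -0.6, 0.4]
grip_width: 0.999
```

>>> {"fn": "play_rows", "kwargs": {"deltas": [[0,0,0,0,0,0,1],[0,0,0,0,0,0,0.4],[0,0,0,0,0,0,0.2],[0,0,0,0,0,0,0],[0,0,0,0,0,0,-0.1],[0,0,0,0,0,0,-0.4],[0,0,0,0,0,0,-1],[0,0,0,0,0,0,-1]], "squeeze": 30}}

```text
time_s: 2.92
eef_pos: [492.6, 111.7, 173.1]
ee_rot: [-0.029, 0.954, 0.104, 0.28]
force: [-2.8, -1.1, 5.9]
grip_width: 0.339
```

>>> {"fn": "play_rows", "kwargs": {"deltas": [[0,0,0,0,0,0,-1],[0,0,0,0,0,0,-1],[0,0,0,0,0,0,-1],[0,0,0,0,0,0,-1]], "squeeze": 40}}

```text
time_s: 3.25
eef_pos: [492.6, 111.7, 173.1]
ee_rot: [-0.029, 0.954, 0.104, 0.28]
force: [-3.8, -0.2, 7.0]
grip_width: 0.344
```

```bash
cat > f.py <<'E'
from h import *
for n in('scene','side'):
    c,T,P=cap(n);np.savez('/tmp/%s.npz'%n,P=P,px=c['pixels']);
    a,d,s,r=fit([P],np.array([585.8,132.6,22.]),np.array([464,107,212.]));print(a,d.round(3))
    save(c,'e_%s.png'%n)
s=sensors.sense();print({k:np.round(v,2) for k,v in s.items() if k!='dq'})
E
python3 f.py; python3 -c "
import cv2,numpy as np
a=cv2.imread('pics/e_scene.png')[90:300,220:400];b=cv2.imread('pics/e_side.png')[80:290,170:400]
cv2.imwrite('pics/e.png',np.hstack([cv2.resize(a,(360,420)),cv2.resize(b,(430,420))]))"
```

```text
n 770 rms 1.43 hist [(-40, 5), (-35, 8), (-15, 1), (5, 19), (10, 23), (15, 23), (20, 18), (25, 25), (30, 19), (35, 22), (40, 21), (45, 24), (50, 25), (55, 19), (60, 22), (65, 25), (70, 19), (75, 25), (80, 23), (85, 21), (90, 28), (95, 24), (100, 22), (105, 24), (110, 24), (115, 22), (120, 26), (125, 26), (130, 25), (135, 26), (140, 22), (145, 28), (150, 27), (155, 24), (160, 31), (165, 28), (170, 23), (175, 23), (180, 14), (185, 13), (190, 13), (195, 12), (200, 17), (205, 11), (210, 16), (215, 12), (220, 13), (225, 34), (230, 4), (235, 4), (240, 9), (245, 8), (250, 11), (255, 7), (260, 8), (265, 8), (270, 6), (275, 5), (280, 6), (285, 18), (290, 15)]
[586.82907141 133.09568254  22.        ] [-0.524 -0.117  0.843]
n 221 rms 1.1 hist [(55, 1), (65, 1), (70, 2), (75, 3), (80, 1), (85, 4), (90, 2), (95, 7), (100, 5), (105, 4), (110, 9), (115, 9), (120, 7), (125, 12), (130, 9), (135, 12), (140, 12), (145, 15), (150, 18), (155, 21), (160, 20), (165, 12), (170, 11), (175, 5), (180, 7), (185, 7), (190, 8), (195, 7), (200, 11), (205, 7), (210, 7), (215, 3), (220, 20), (225, 21), (230, 3), (235, 3), (240, 1), (245, 3), (250, 1), (255, 4), (260, 1), (265, 1)]
[585.69312007 131.46263521  22.        ] [-0.525 -0.11   0.844]
{'time_s': np.float64(3.35), 'joints': array([-0.1 ,  0.09,  2.07,  0.37,  0.47,  0.97]), 'tau': array([-2.800e-01, -2.417e+01, -2.170e+01,  2.800e-01, -1.290e+00,
       -1.000e-02]), 'eef_pos': array([492.65, 111.68, 173.1 ]), 'ee_rot': array([-0.03,  0.95,  0.1 ,  0.28]), 'force': array([-3.94, -1.23,  6.17]), 'wrist_torque': array([0.06, 0.26, 0.06]), 'grip_width': np.float64(0.34)}
```

View pics/e.png

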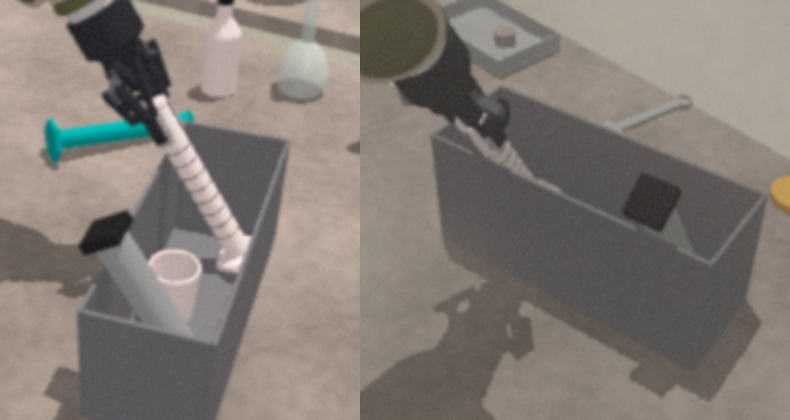

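Run:
```python
from h import *
f0=np.array([586.3,132.8,27.3]);f1=np.array([553.2,125.7,9.]);p=None
for i in range(17):
    u=i/16;th=np.radians(32.6)*(1-u);tcp=f0+(f1-f0)*u+179*(-np.sin(th)*TX+np.cos(th)*np.array([0,0,1]))
    if p is not None: print(((tcp-p)/40).round(3).tolist())
    else: print('start',tcp)
    p=tcp
print(tcp,(TY*32.6/6/16).round(3))
```

```text
start [491.96747422 112.74900267 178.09897906]
[0.081, 0.017, 0.055]
[0.084, 0.018, 0.05]
[0.086, 0.018, 0.045]
[0.089, 0.019, 0.04]
[0.091, 0.019, 0.035]
[0.093, 0.02, 0.029]
[0.095, 0.02, 0.024]
[0.097, 0.02, 0.019]
[0.098, 0.021, 0.013]
[0.1, 0.021, 0.008]
[0.101, 0.021, 0.002]
[0.102, 0.022, -0.003]
[0.103, 0.022, -0.009]
[0.103, 0.022, -0.014]
[0.104, 0.022, -0.02]
[0.104, 0.022, -0.026]
[553.2 125.7 188. ] [-0.071  0.332  0.   ]
```

>>> {"fn": "play_rows", "kwargs": {"deltas": [[0,0,0.05,0,0,0,-1],[0,0,0.05,0,0,0,-1],[0,0,0.05,0,0,0,-1],[0,0,0,0,0,0,-1]], "squeeze": 50}}

```text
time_s: 3.68
eef_pos: [492.4, 111.7, 178.6]
ee_rot: [-0.029, 0.954, 0.104, 0.279]
force: [-0.0, 0.9, -2.3]
grip_width: 0.337
```

>>> {"fn": "play_rows", "kwargs": {"deltas": [[0.081,0.017,0.055,-0.071,0.332,0,-1],[0.084,0.018,0.05,-0.071,0.332,0,-1],[0.086,0.018,0.045,-0.071,0.332,0,-1],[0.089,0.019,0.04,-0.071,0.332,0,-1],[0.091,0.019,0.035,-0.071,0.332,0,-1],[0.093,0.02,0.029,-0.071,0.332,0,-1],[0.095,0.02,0.024,-0.071,0.332,0,-1],[0.097,0.02,0.019,-0.071,0.332,0,-1]]}}

```text
time_s: 4.35
eef_pos: [521.1, 117.7, 190.2]
ee_rot: [-0.015, 0.984, 0.107, 0.14]
force: [0.7, -0.5, -2.0]
grip_width: 0.338
```

>>> {"fn": "play_rows", "kwargs": {"deltas": [[0.098,0.021,0.013,-0.071,0.332,0,-1],[0.1,0.021,0.008,-0.071,0.332,0,-1],[0.101,0.021,0.002,-0.071,0.332,0,-1],[0.102,0.022,-0.003,-0.071,0.332,0,-1],[0.103,0.022,-0.009,-0.071,0.332,0,-1],[0.103,0.022,-0.014,-0.071,0.332,0,-1],[0.104,0.022,-0.02,-0.071,0.332,0,-1],[0.104,0.022,-0.026,-0.071,0.332,0,-1]]}}

```text
time_s: 5.02
eef_pos: [553.8, 124.7, 188.1]
ee_rot: [-0.001, 0.994, 0.108, -0.001]
force: [0.2, -0.5, -2.0]
grip_width: 0.338
```

```bash
sed -i 's/585.8,132.6,22.*212.\]/553,125.7,22.]),np.array([553,125.7,222.]/' f.py; python3 f.py | grep -v ^n; python3 -c "
import cv2,numpy as np
a=cv2.imread('pics/e_scene.png')[90:300,220:400];b=cv2.imread('pics/e_side.png')[80:290,170:400]
cv2.imwrite('pics/f.png',np.hstack([cv2.resize(a,(360,420)),cv2.resize(b,(430,420))]))"
```

```text
[552.75932691 124.99221312  22.        ] [0.004 0.002 1.   ]
[553.96168951 125.19758745  22.        ] [ 0.007 -0.005  1.   ]
{'time_s': np.float64(5.12), 'joints': array([0.01, 0.44, 1.43, 0.  , 1.27, 1.37]), 'tau': array([  0.09, -46.55, -27.16,  -0.07,   0.49,   0.09]), 'eef_pos': array([554.31, 124.69, 187.56]), 'ee_rot': array([-0.  ,  0.99,  0.11, -0.  ]), 'force': array([-0.28,  1.21, -2.06]), 'wrist_torque': array([-0.04,  0.  ,  0.02]), 'grip_width': np.float64(0.34)}
```

View pics/f.png

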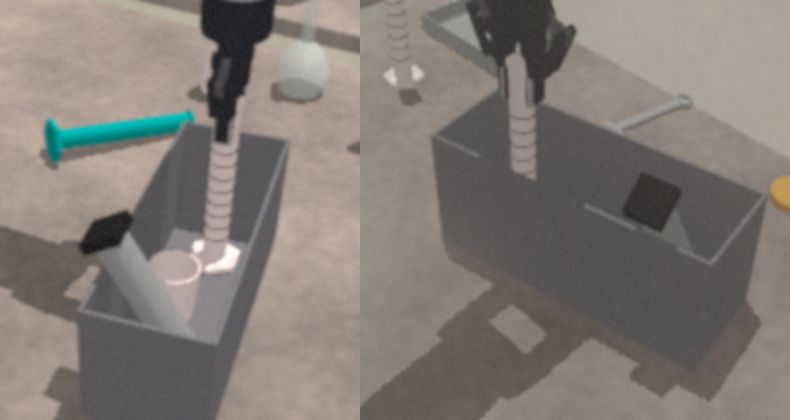

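The cylinder is upright in the gripper (left panel, foot near (215,255)), with the beaker and tube unmoved. Next I lower it gently.

>>> {"fn": "play_rows", "kwargs": {"deltas": [[0,0,-0.025,0,0,0,-1],[0,0,-0.025,0,0,0,-1],[0,0,-0.025,0,0,0,-1],[0,0,0,0,0,0,-1]]}}

```text
time_s: 5.45
eef_pos: [553.6, 124.7, 186.6]
ee_rot: [-0.001, 0.994, 0.109, 0.001]
force: [-1.2, -0.6, 6.1]
grip_width: 0.339
```

>>> {"fn": "play_rows", "kwargs": {"deltas": [[0,0,-0.02,0,0,0,-1],[0,0,0,0,0,0,-1]]}}

```text
time_s: 5.62
eef_pos: [553.8, 124.8, 186.6]
ee_rot: [-0.001, 0.994, 0.109, 0.002]
force: [-2.9, 0.6, 10.6]
grip_width: 0.34
```

>>> {"fn": "play_rows", "kwargs": {"deltas": [[0,0,0.02,0,0,0,-1],[0,0,0,0,0,0,-0.25],[0,0,0,0,0,0,-0.15],[0,0,0,0,0,0,0],[0,0,0,0,0,0,0.2],[0,0,0,0,0,0,0.5],[0,0,0,0,0,0,0.8],[0,0,0,0,0,0,0.8]], "squeeze": 20}}

```text
time_s: 6.28
eef_pos: [553.6, 124.6, 185.3]
ee_rot: [-0.001, 0.994, 0.108, 0.0]
force: [0.5, 0.5, -1.1]
grip_width: 0.899
```

```bash
python3 f.py | grep -v ^n
```

```text
[553.20881664 125.53024986  22.        ] [0. 0. 1.]
[553.71420128 125.46429558  22.        ] [ 0.002 -0.002  1.   ]
{'time_s': np.float64(6.38), 'joints': array([0.01, 0.44, 1.43, 0.  , 1.26, 1.37]), 'tau': array([ -0.  , -46.53, -25.31,   0.  ,  -0.  ,  -0.  ]), 'eef_pos': array([553.6 , 124.63, 185.28]), 'ee_rot': array([-0.  ,  0.99,  0.11,  0.  ]), 'force': array([-0.73,  0.01, -0.84]), 'wrist_torque': array([-0.02,  0.03, -0.  ]), 'grip_width': np.float64(0.9)}
```

It is standing free and vertical. I retract straight up, clear of it.

>>> {"fn": "play_rows", "kwargs": {"deltas": [[0,0,0.15,0,0,0,0.8],[0,0,0.3,0,0,0,0.8],[0,0,0.4,0,0,0,0.8],[0,0,0.4,0,0,0,0.8],[0,0,0.4,0,0,0,0.8],[0,0,0.4,0,0,0,0.8],[0,0,0.4,0,0,0,0.8],[0,0,0.2,0,0,0,0.8]]}}

```text
time_s: 7.05
eef_pos: [554.0, 124.7, 293.8]
ee_rot: [-0.001, 0.994, 0.109, 0.002]
force: [0.7, -0.6, 0.6]
grip_width: 0.896
```

```bash
python3 f.py; python3 -c "
import cv2,numpy as np
a=cv2.imread('pics/e_scene.png')[90:300,220:400];b=cv2.imread('pics/e_side.png')[80:290,170:400]
cv2.imwrite('pics/g.png',np.hstack([cv2.resize(a,(360,420)),cv2.resize(b,(430,420))]))"
```

```text
n 611 rms 1.14 hist [(-10, 37), (-5, 19), (0, 17), (5, 17), (10, 23), (15, 18), (20, 19), (25, 17), (30, 17), (35, 19), (40, 20), (45, 24), (50, 22), (55, 17), (60, 22), (65, 17), (70, 21), (75, 26), (80, 25), (85, 18), (90, 20), (95, 22), (100, 23), (105, 21), (110, 25), (115, 22), (120, 21), (125, 25), (130, 25), (135, 23), (140, 23), (145, 26), (150, 25), (155, 26), (160, 20), (165, 27), (170, 27), (175, 23), (180, 26), (185, 28), (190, 28), (195, 24), (200, 28), (205, 18), (210, 105), (215, 10)]
[553.27308847 125.42222331  22.        ] [0.001 0.    1.   ]
n 466 rms 1.13 hist [(60, 3), (65, 4), (70, 9), (75, 19), (80, 21), (85, 23), (90, 26), (95, 22), (100, 23), (105, 24), (110, 27), (115, 23), (120, 23), (125, 27), (130, 25), (135, 27), (140, 22), (145, 34), (150, 28), (155, 22), (160, 34), (165, 26), (170, 24), (175, 31), (180, 26), (185, 34), (190, 27), (195, 31), (200, 30), (205, 31), (210, 106)]
[554.09108883 125.36976287  22.        ] [ 0.    -0.002  1.   ]
{'time_s': np.float64(7.15), 'joints': array([0.01, 0.37, 1.25, 0.  , 1.51, 1.37]), 'tau': array([-4.000e-02, -4.599e+01, -2.809e+01,  0.000e+00,  2.700e-01,
        0.000e+00]), 'eef_pos': array([554.  , 124.65, 292.72]), 'ee_rot': array([-0.  ,  0.99,  0.11,  0.  ]), 'force': array([ 0.12,  0.27, -0.56]), 'wrist_torque': array([ 0.03, -0.01,  0.01]), 'grip_width': np.float64(0.9)}
```

View pics/g.png

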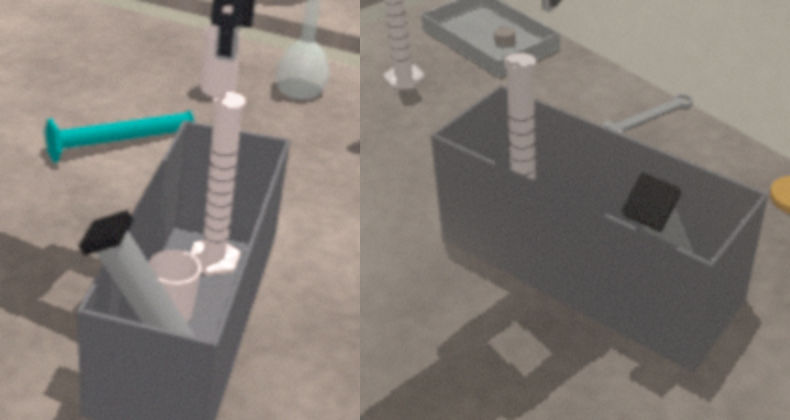

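The cylinder stands free and upright (left panel, top near (230,100), foot near (215,255)). Its top measures about z = 235, as it should on the tub floor. The tube and beaker are unmoved.

```bash
python3 -c "
from rig import order;print(order.finish_job())"
```

```text
the job is handed in; nothing more can be done
None
```

The measuring cylinder is standing upright on its foot on the tub floor, and the job was handed in at about 7.2 s. I gripped it just below the lip along its own axis and lifted it about 6 mm. I then turned it 32.6° to vertical while moving the foot away from the far wall, lowered it until the floor took the weight, released it and backed straight up.

- **Cylinder:** after release, both camera fits put it within about 0.1° of vertical, on its axis at about (553, 125). Its top is at about z = 235 mm, which matches 230 mm standing on the 5 mm floor.
- **Robot:** the gripper ended with its fingertips about 58 mm above the cylinder's top, touching nothing. The largest wrist force component I read was about 11 N, when the foot met the floor.
- **Tube and beaker:** they look the same in the pictures before and after; I checked them by eye and did not measure them.

No check failed or disagreed. One move call was refused for having nine rows, so nothing moved, and I resent it with eight.

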